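# Clear the jammed ball tray in the painting studio

### The arm

A 7-joint arm with a two-finger parallel gripper is mounted at the origin on the work surface. World frame = base frame: x ahead of the robot, y to its left, z up, the work surface at z = 0. Lengths are in m, angles in rad, forces in N, time in s.
With the tool pointing down it reaches from about 0.425 to 0.925 m from the base axis. Payload 6.8 kg.
Tool frame: the origin (TCP) lies at the very end of the fingers, on their centre line; the grasp point (between the pads) lies 19 mm behind it; z points along the fingers, y is the line along which they close (so a half turn about z gives the same grasp; the last joint's range is limited). The gripper opens to 85 mm and grips with 20 to 120 N. Pads are 22 mm wide; open, the fingers measure 114 mm over their backs; the gripper's body (76 mm by 85 mm) begins 54 mm behind the grasp point. The pads swing forward as they close: fully open they stand 13 mm farther back than shut.
Start: joints at [-1.291, 0.477, 0.022, 1.555, -0.011, 1.109, -0.083], TCP at [0.255, 0.625, 0.231] pointing down, gripper open.
Joint ranges: [-2.96, 2.96], [-0.34, 2.1], [-1.41, 1.46], [0.24, 2.44], [-1.37, 4.51], [0.17, 1.92], [-2.96, 2.96]. Speed limits (rad/s): [2.39, 2.39, 3.14, 3.14, 3.14, 3.14, 3.14].

### API

Orientations are given as a rotation vector (axis times angle).
In Python, from bench import get_obs, viewer, r gives the robot as it stands. The module is installed in compiled form; this text tells all that it offers.
- The arm moves only by the tool play_rows, never from a script. Its argument "commands" is a list that holds one entry, the list of rows, each a list of 5 numbers: the gripper's target within -1 to 1 (shut at 1, half-way at 0, fully open at -1), then the shift along the tool's x, y, z scaled (see below), then the turn about the tool's z scaled (see below). A call has 1 to 12 rows; each row is the pose to reach, as a shift and turn from the pose commanded when the call began, along the tool's axes at that moment; what a row does not reach only later rows make up. The controller multiplies each number of a shift by 0.2 m and each number of a turn by pi/2 rad. A row lasts 1/12 s, in which the tool goes at most 41.7 mm and 7.16 degrees, less where a joint would pass 70% of its speed; a pose out of reach is approached as far as the arm can. A call with a number of a shift or a turn outside -1 to 1 is refused whole. A call with a gripper value outside its range is refused whole. The fingers move at their own pace and stop on an object; "grip_force" is the grip in N (left out, the last holds). Time passes only in rows, so rows that repeat a pose let the fingers close. It gives the time, the measured TCP pose, the force, the opening and the grip force at its end, in the units of the state.
- get_obs(): the state, without advancing time (a new reading comes with each control period).
- viewer.grab_frame(name): name is "scene" or "top" or "wrist"; returns a dict with "pixels" (384x512x3 uint8, red, green, blue), "fovy" (degrees; the focal length in pixels is half the picture's height over the tangent of half this angle, whatever the lens; pixels are square), "cx", "cy" (the principal point, pixels), "distortion" ([k1, k2, p1, p2, k3] as OpenCV has them; the pictures are not rectified), "world_to_cam" (4x4, takes a point from world to camera coordinates); the wrist camera has in their place "hand_eye" (4x4, takes a point from camera to tool coordinates, whose origin is the TCP and whose axes are the flange's). Camera axes: x right, y up, looking along -z (the intrinsics and any distortion apply to the point x, -y, -z); pixel columns grow to the right and rows downward; lengths in m; the calibration is good to about 2 mm. A picture is of the moment at which its call begins: read the wrist's pose just before it. There is no depth.
- r.hand_in(): hands the job in; it is judged then, once.
Trained networks look in a picture, given as the dict that the camera call returned (one of the last four; its "shot" number tells which), for a name from the list of things; names that differ only in an ending like _2 or _b are one class to them, and where a whole thing is asked for, a point or a joint stands for the part that bears it (a point fixed in the world has none). Each returns a list of dicts, best first, with "score" (0 to 1); they miss things now and then, are a little off and sometimes report something else, mostly with a low value. They report only what shows in the picture. A call takes as long as a camera call. They do not tell look-alikes from the thing itself.
- viewer.trace(picture, thing): "pixels" (384x512 bool, what is visible of it) and "rect" ([left, top, right, bottom] in pixels, round what is visible of it).
The state is a dict: "clock": time; "joints": joint angles; "qvel": joint speeds; "tau": joint torques, N m; "tcp_pos": TCP position; "orientation": TCP orientation; "contact_force": force on the tool from outside, world axes, zero at the start; "moment": the same for the moment, N m; "grip_width": finger opening in m; "gripper_force": force on a finger pad.
Only numpy, scipy, OpenCV 4.12 (cv2) and the standard library are available. Lean on these libraries where they do the work, as an engineer would, in place of code of your own. Each camera call takes 0.05 s, during which the arm holds its last target. There are 200 camera calls.

### The job

An oversize wooden ball is stuck in the gap at the low end of the sloping plywood tray and holds back the two small balls. Nudge it straight back up the slope, without lifting it out of the tray, until it sits in the round parking hollow, and leave it there; the two small balls should then roll out through the gap and end up in the pan below it.

Things in the scene. Friction and masses are not known exactly. Their poses are not given: they have to be found in the camera images.
- tray: Fixed sloping plywood tray. Origin on the table under it, z up, x level and downhill, y across. Deck x -115 to 50 mm, y -70 to 70 mm; its top is 47 mm above the table at x = 0, falling 7 degrees towards +x. All its walls stand 16 mm above the deck. Parking hollow: round blind hole, 36 mm across, 10 mm deep, at (-60, 43) mm, straight uphill of the exit gap. Pan: x 50 to 130 mm, y -72 to 72 mm.
- big_ball_center (a point): Centre of the blocking ball, plain wood, 60 mm diameter, 80 g, free to roll; starts lodged in the gap near (38, 44) mm of the tray's frame, 73 mm above the table. In the hollow it sinks 5 mm and stays, centre 79 mm up; let go up to 15 mm uphill of the hollow it rolls back into it. A like ball in a dark ring beside the tray is not part of the job.
- small_ball_1_center (a point): Centre of a plain wooden ball, 38 mm diameter, 20 g, on the deck against the big ball and the slanting wall, which runs from (3, -73) down to (47, 21) mm of the tray's frame and leaves a 48 mm gap to the +y side wall: the exit. Rolls down along it by itself when free.
- small_ball_2_center (a point): Centre of the other such ball (38 mm, 20 g), next uphill along the slanting wall; rolls down by itself when free. The pan below the gap has its floor 6 mm and its walls 34 mm above the table.
Things that resemble listed ones, but are neither listed nor needed, are in the scene too. What is shaped like the part that bears big_ball_center but pink or purple is not meant. What is shaped like the part that bears small_ball_2_center but blue is not meant.

How it is judged:
At the end, for the whole second after the job is handed in: The big ball rests in the parking hollow (its centre within about 12 mm of the hollow's, at rest) and both small balls lie in the pan (centres inside the pan's walls and below 45 mm above the table) (x of big_ball_center in the frame of tray between -0.072 and -0.048 m and y of big_ball_center in the frame of tray between 0.031 and 0.056 m and z of big_ball_center in the frame of tray below 0.085 m and linear speed of big_ball below 0.03 m/s and x of small_ball_1_center in the frame of tray between 0.055 and 0.13 m and y of small_ball_1_center in the frame of tray between -0.072 and 0.072 m and z of each of small_ball_1_center, small_ball_2_center in the frame of tray below 0.045 m and x of small_ball_2_center in the frame of tray between 0.055 and 0.13 m and y of small_ball_2_center in the frame of tray between -0.072 and 0.072 m); the robot touches nothing.
It fails at once if the big ball is lifted out of the tray (its centre more than 125 mm above the table) (height (world z) of big_ball_center above 0.125 m).
It also fails if it takes over 40 s, if anything falls off the work surface, if the arm or the gripper's body presses on something with over 40 N, if the wrist force passes 120 N, or if a joint passes its speed limit or range.

## Working session

There is one attempt and no reset: what is moved stays moved. The work goes in short steps, Python scripts to look and compute and a tool call to move; the robot and the scene stay as the last step left them, time stands still between calls to the robot, and variables do not carry over. Pictures are saved under pics/ and viewed, at most 10 in all, crops included, and the job is handed in when it is done.

Besides the shell and the picture viewer there is one more tool, called after "Request:" as name(argument=value, ...), one argument or row to a line, values as JSON. play_rows: Moves the arm, as the interface text tells. Shifts and turns lie within -1 to 1; 1 stands for 0.2 m of shift or pi/2 rad of turn. Its arguments: {"type":"object","properties":{"commands":{"type":"array","items":{"type":"array","items":{"type":"array","items":{"type":"number","minimum":-1,"maximum":1}}}},"grip_force":{"type":"number"}},"required":["commands"]}

```bash
mkdir -p pics; cat > h.py <<'E'
import numpy as np, cv2
from bench import get_obs, viewer, r
def K(f):
    F=192/np.tan(np.radians(f["fovy"])/2); return np.array([[F,0,f["cx"]],[0,F,f["cy"]],[0,0,1.]])
def ray(f,uv,T=None):
    # T: cam->world
    n=cv2.undistortPoints(np.array([[uv]],float),K(f),np.array(f["distortion"],float))[0,0]
    if T is None: T=np.linalg.inv(f["world_to_cam"])
    T=np.array(T); return T[:3,3],T[:3,:3]@np.array([n[0],-n[1],-1.])
def onz(f,uv,z,T=None):
    o,d=ray(f,uv,T); return o+d*(z-o[2])/d[2]
def proj(f,P,W=None):
    W=np.array(f["world_to_cam"]) if W is None else W
    P=np.atleast_2d(P); c=P@W[:3,:3].T+W[:3,3]; n=np.c_[c[:,0]/-c[:,2],-c[:,1]/-c[:,2],np.ones(len(c))]
    return cv2.projectPoints(n,np.zeros(3),np.zeros(3),K(f),np.array(f["distortion"],float))[0][:,0]
E
python3 - <<'E'
from h import *
o=get_obs(); print({k:np.round(o[k],3) for k in("clock","tcp_pos","orientation","grip_width")})
ims=[]
for n in("top","scene"):
    f=viewer.grab_frame(n); ims.append(f["pixels"])
    for t in("tray","big_ball_center","small_ball_1_center"):
        for d in viewer.trace(f,t):
            p=d["pixels"]; v,u=np.nonzero(p); print(n,t,round(d["score"],2),np.round(d["rect"]),p.sum(),round(u.mean(),1),round(v.mean(),1),np.round(onz(f,(u.mean(),v.mean()),.07),3))
    cv2.imwrite(f"pics/{n}0.png",cv2.resize(f["pixels"][...,::-1],(768,576)))
E
```

```text
{'clock': np.float64(0.0), 'tcp_pos': array([0.255, 0.624, 0.23 ]), 'orientation': array([-6.050e-01, -3.083e+00,  3.000e-03]), 'grip_width': np.float64(0.085)}
top tray 0.83 [227. 170. 321. 290.] 6845 275.3 232.2 [ 0.518 -0.012  0.07 ]
top big_ball_center 0.94 [244. 194. 273. 223.] 568 258.6 208.4 [0.566 0.03  0.07 ]
top big_ball_center 0.71 [309. 125. 333. 156.] 494 321.1 140.0 [ 0.74  -0.094  0.07 ]
top big_ball_center 0.62 [250. 132. 276. 156.] 496 263.0 143.5 [0.717 0.036 0.07 ]
top small_ball_1_center 0.67 [266. 214. 286. 234.] 233 276.1 221.9 [ 0.541 -0.012  0.07 ]
scene tray 0.86 [202. 129. 298. 257.] 8882 243.8 196.8 [ 0.575 -0.018  0.07 ]
scene big_ball_center 0.8 [257. 172. 284. 201.] 779 269.1 187.6 [0.563 0.032 0.07 ]
scene big_ball_center 0.8 [276. 260. 311. 301.] 1008 294.4 278.6 [0.749 0.031 0.07 ]
scene big_ball_center 0.58 [200. 286. 237. 329.] 1162 216.0 306.2 [ 0.77  -0.095  0.07 ]
scene small_ball_1_center 0.59 [238. 177. 255. 197.] 315 244.6 184.4 [ 0.546 -0.011  0.07 ]
scene small_ball_1_center 0.57 [204. 129. 297. 257.] 8767 243.8 196.8 [ 0.575 -0.018  0.07 ]
```

```bash
python3 - <<'E'
import cv2
a=cv2.imread("pics/top0.png")
cv2.imwrite("pics/top_c.png",cv2.resize(a[150:470,270:560],None,fx=1.85,fy=1.85,interpolation=3))
E
```

```text
(no output)
```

View pics/top_c.png

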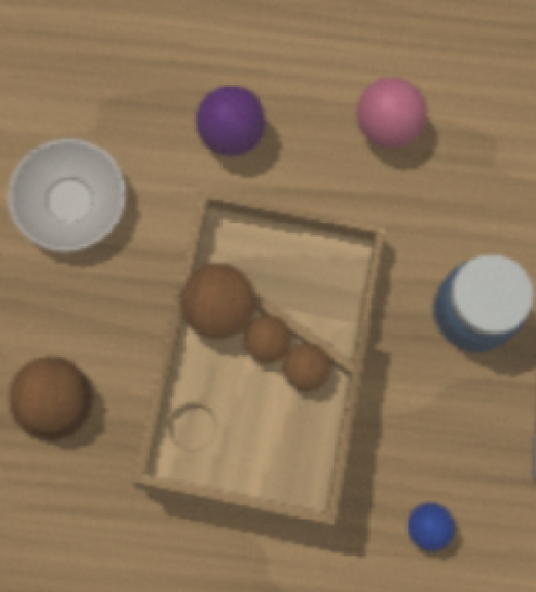

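View pics/scene0.png

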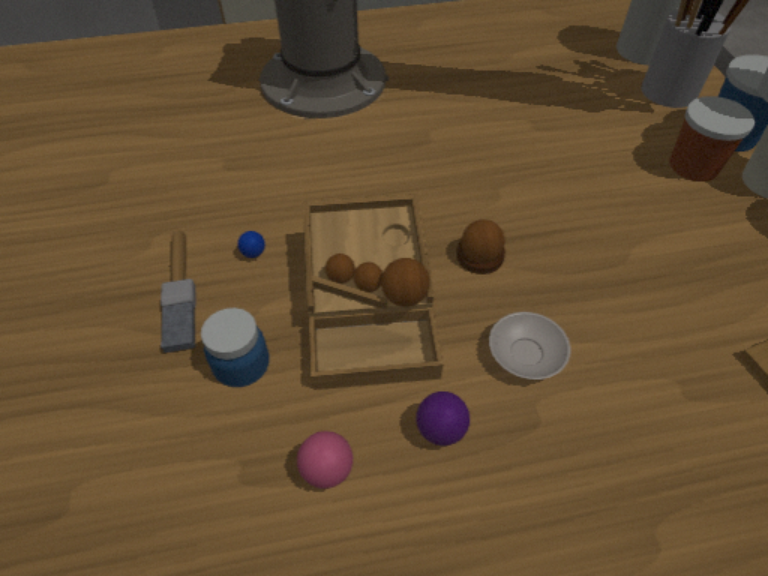

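The top crop shows five ball-like candidates (full-image pixels):
- Brown ball at (259,208): lodged in the tray's gap above the two small balls, so this is the one meant.
- Brown ball at (198,243): stands in a dark ring outside the tray, so it is the decoy.
- Purple (263,143), pink (321,140) and blue (336,289) balls are decoys too.

The hollow is at about (249,254). Next I'll work out the tray pose.

```bash
python3 - <<'E'
from h import *
from scipy.spatial.transform import Rotation as R
f=viewer.grab_frame("top")
c=lambda u,v:((270+u/1.85)/1.5,(150+v/1.85)/1.5)
# crop px, tray xyz
L=[((218,300),(38,44,73)),((192,427),(-60,43,54)),((210,203),(132,74,34)),((382,233),(132,-74,34)),((137,485),(-118,73,77)),((333,522),(-118,-73,77))]
W=np.array([onz(f,c(*a),b[2]/1e3)[:2] for a,b in L]); P=np.array([b[:2] for a,b in L])/1e3
a=P-P.mean(0); b=W-W.mean(0)
th=np.arctan2((a[:,0]*b[:,1]-a[:,1]*b[:,0]).sum(),(a*b).sum())
Rm=np.array([[np.cos(th),-np.sin(th)],[np.sin(th),np.cos(th)]]); t=W.mean(0)-Rm@P.mean(0)
print("yaw",np.degrees(th),"t",t,"res mm",np.round((W-P@Rm.T-t)*1e3,1).tolist())
s=viewer.grab_frame("scene"); 
for n,g in(("top",f),("scene",s)):
    d=viewer.trace(g,"big_ball_center")
    print(n,[np.round(onz(g,(np.nonzero(q["pixels"])[1].mean(),np.nonzero(q["pixels"])[0].mean()),.073),4) for q in d[:2]])
o=get_obs(); M=R.from_rotvec(o["orientation"]).as_matrix(); print(np.round(M,3)); 
tx=Rm@[1,0]; 
# yaw needed: tool x -> +-tray x
for s_ in(1,-1):
    v=M.T@np.r_[s_*tx,0]; print("turn deg",np.degrees(np.arctan2(v[1],v[0])))
for p in [(38,44),(90,43),(-60,43)]: print(p,t+Rm@(np.array(p)/1e3))
np.savez("tray.npz",th=th,t=t)
E
```

```text
yaw -5.619432734926378 t [ 0.52407628 -0.01147394] res mm [[0.2, 1.1], [-1.2, 2.0], [-6.9, -2.7], [-2.5, -0.1], [3.5, 1.9], [6.9, -2.2]]
top [array([0.5659, 0.0312, 0.073 ]), array([ 0.7386, -0.0933,  0.073 ])]
scene [array([0.7503, 0.0306, 0.073 ]), array([0.5649, 0.032 , 0.073 ])]
[[-0.926  0.378  0.   ]
 [ 0.378  0.926  0.   ]
 [-0.     0.    -1.   ]]
turn deg 163.39982434503713
turn deg -16.60017565496286
(38, 44) [0.56620216 0.02859363]
(90, 43) [0.61785434 0.02250658]
(-60, 43) [0.46857521 0.03719464]
```

Request:
play_rows(
  commands=[
    [[0.6,-0.1,-0.07,-0.25,0],[0.6,-0.95,-0.69,-0.25,0],[0.6,-0.95,-0.69,-0.25,0],[0.6,-0.95,-0.69,-0.25,0],[0.6,-0.95,-0.69,-0.25,0],[0.6,-0.95,-0.69,-0.25,0],[0.6,-0.95,-0.69,-0.25,0],[0.6,-0.95,-0.69,-0.25,0]],
  ],
)

```text
clock: 1.27
tcp_pos: [0.3821, 0.4215, 0.2821]
orientation: [0.616, 3.079, 0.0]
contact_force: [-0.9, 1.0, 0.3]
grip_width: 0.0172
gripper_force: 0.0
```

Request:
play_rows(
  commands=[
    [[0.6,-0.95,-0.69,0,0],[0.6,-0.95,-0.69,0,0],[0.6,-0.95,-0.69,0,0],[0.6,-0.95,-0.69,0,0],[0.6,-0.95,-0.69,0,0],[0.6,-0.95,-0.69,0,0],[0.6,-0.95,-0.69,0,0]],
  ],
)

```text
clock: 1.85
tcp_pos: [0.5058, 0.2202, 0.2816]
orientation: [0.618, 3.078, -0.002]
contact_force: [1.1, -0.1, 0.9]
grip_width: 0.0172
gripper_force: 0.0
```

Request:
play_rows(
  commands=[
    [[0.6,-0.95,-0.69,0,-0.184],[0.6,-0.95,-0.69,0,-0.184],[0.6,-0.95,-0.69,0,-0.184],[0.6,-0.95,-0.69,0,-0.184],[0.6,-0.95,-0.69,0,-0.184],[0.6,-0.95,-0.69,0,-0.184],[0.6,-0.95,-0.69,0,-0.184],[0.6,-0.95,-0.69,0,-0.184],[0.6,-0.95,-0.69,0,-0.184]],
  ],
)

```text
clock: 2.6
tcp_pos: [0.6263, 0.0285, 0.2808]
orientation: [-0.152, -3.137, -0.002]
contact_force: [-0.1, 0.8, 0.3]
grip_width: 0.017
gripper_force: 0.0
```

```bash
python3 - <<'E'
from h import *
from scipy.spatial.transform import Rotation as R
o=get_obs(); f=viewer.grab_frame("wrist")
T=np.eye(4);T[:3,:3]=R.from_rotvec(o["orientation"]).as_matrix();T[:3,3]=o["tcp_pos"]
C=T@np.array(f["hand_eye"]); print(o["tcp_pos"])
for d in viewer.trace(f,"big_ball_center")[:3]:
    q=d["rect"]; uv=((q[0]+q[2])/2,(q[1]+q[3])/2); P=onz(f,uv,.073,C); print(d["score"],q,P,"tool",T[:3,:3].T@(P-T[:3,3]))
z=np.load("tray.npz");th=z["th"];t=z["t"]
im=np.ascontiguousarray(f["pixels"][...,::-1])
P=np.array([[50+0*k,y,57] for k in[0] for y in(-70,70)]+[[-115,70,77],[-115,-70,77]]+[[-60+18*np.cos(a),43+18*np.sin(a),54] for a in np.arange(0,6.3,.5)]+[[130,72,34],[130,-72,34]])/1e3
c,s=np.cos(th),np.sin(th)
W=np.c_[c*P[:,0]-s*P[:,1]+t[0],s*P[:,0]+c*P[:,1]+t[1],P[:,2]]
for u,v in proj(f,W,np.linalg.inv(C)):
    if abs(u)<2000 and abs(v)<2000: cv2.circle(im,(int(u),int(v)),2,(0,255,0),-1)
cv2.imwrite("pics/w1.png",cv2.resize(im,(768,576)))
E
```

```text
[0.62625031 0.02851441 0.28082217]
0.85 [232.5, 90.5, 285.5, 147.0] [0.56300191 0.03243629 0.073     ] tool [ 0.06314016 -0.00241659  0.20787803]
0.64 [257.6, 212.2, 296.2, 253.1] [0.7101047  0.04161099 0.073     ] tool [-0.08239209  0.02090197  0.20776858]
0.62 [165.3, 233.8, 207.0, 274.0] [ 0.72975592 -0.08354721  0.073     ] tool [-0.11402189 -0.10177759  0.20760926]
```

View pics/w1.png

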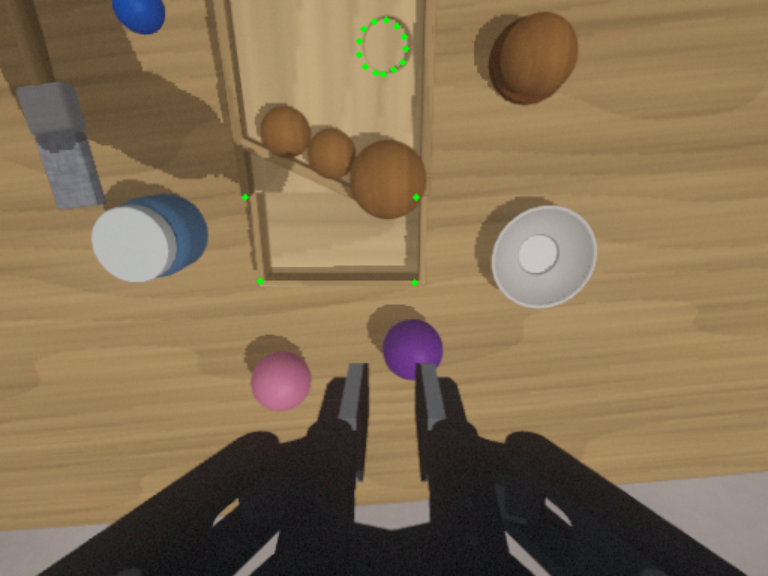

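Request:
play_rows(
  commands=[
    [[0.6,0,-0.013,0.2,0],[0.6,0,-0.013,0.4,0],[0.6,0,-0.013,0.6,0],[0.6,0,-0.013,0.75,0],[0.6,0,-0.013,0.9,0],[0.6,0,-0.013,1.0,0],[0.6,0,-0.013,1.0,0],[0.6,0,-0.013,1.0,0]],
  ],
)

```text
clock: 3.37
tcp_pos: [0.6253, 0.0252, 0.0808]
orientation: [-0.152, -3.136, -0.0]
contact_force: [0.2, -0.6, 0.8]
grip_width: 0.0174
gripper_force: 0.0
```

Request:
play_rows(
  commands=[
    [[0.6,0.02,0,0.04,0],[0.6,0.04,0,0.08,0],[0.6,0.06,0,0.08,0],[0.6,0.07,0,0.08,0],[0.6,0.07,0,0.08,0]],
  ],
)

```text
clock: 3.78
tcp_pos: [0.6118, 0.025, 0.0659]
orientation: [0.155, 3.138, 0.0]
contact_force: [-0.4, 0.2, -0.0]
grip_width: 0.0171
gripper_force: 0.0
```

```bash
python3 - <<'E'
from h import *
from scipy.spatial.transform import Rotation as R
o=get_obs(); f=viewer.grab_frame("wrist"); s=viewer.grab_frame("scene")
print(o["tcp_pos"],o["orientation"],o["contact_force"])
cv2.imwrite("pics/w2.png",np.hstack([cv2.resize(f["pixels"],(400,300)),cv2.resize(s["pixels"][100:280,170:410],(400,300))])[...,::-1])
E
```

```text
[0.61177712 0.02500007 0.06586025] [1.55054898e-01 3.13750204e+00 4.63441149e-04] [-0.43238736  0.15068967 -0.0371424 ]
```

View pics/w2.png

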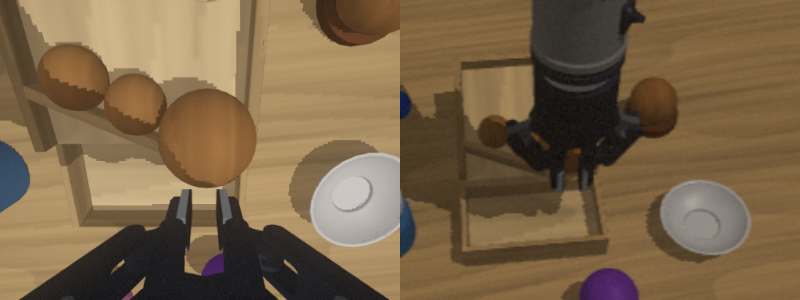

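The left half (wrist view) shows the fingers just downhill of the big ball and lined up with it. The small balls sit to its left along the slanting wall. Now I'll push uphill.

Request:
play_rows(
  commands=[
    [[0.6,0.02,0,-0.002,0],[0.6,0.04,0,-0.006,0],[0.6,0.06,0,-0.008,0],[0.6,0.08,-0.001,-0.011,0],[0.6,0.1,-0.002,-0.014,0],[0.6,0.12,-0.003,-0.016,0],[0.6,0.14,-0.003,-0.018,0],[0.6,0.16,-0.004,-0.02,0],[0.6,0.18,-0.004,-0.023,0],[0.6,0.2,-0.004,-0.025,0],[0.6,0.22,-0.005,-0.027,0],[0.6,0.24,-0.005,-0.029,0]],
  ],
)

```text
clock: 4.88
tcp_pos: [0.5642, 0.0287, 0.0713]
orientation: [0.155, 3.137, 0.0]
contact_force: [3.1, 0.8, 2.4]
grip_width: 0.0173
gripper_force: 1.9
```

```bash
python3 - <<'E'
from h import *
from scipy.spatial.transform import Rotation as R
o=get_obs(); f=viewer.grab_frame("wrist"); s=viewer.grab_frame("top")
print(o["tcp_pos"],o["contact_force"])
cv2.imwrite("pics/w3.png",np.hstack([cv2.resize(f["pixels"],(400,300)),cv2.resize(s["pixels"][150:330,180:420],(400,300))])[...,::-1])
E
```

```text
[0.56420523 0.0287171  0.07128059] [3.05325945 0.75792486 2.39349151]
```

View pics/w3.png

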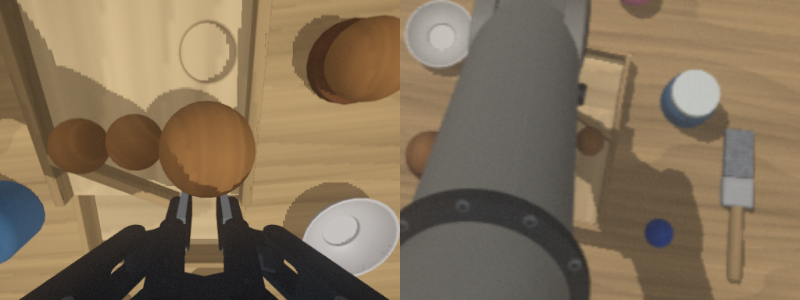

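The wrist view shows the big ball cradled and moving up the slope along the side wall, with the hollow straight ahead. I'll carry on.

Request:
play_rows(
  commands=[
    [[0.6,0.03,0,-0.003,0],[0.6,0.06,-0.001,-0.006,0],[0.6,0.09,-0.001,-0.009,0],[0.6,0.12,-0.002,-0.012,0],[0.6,0.15,-0.002,-0.015,0],[0.6,0.18,-0.002,-0.018,0],[0.6,0.21,-0.003,-0.021,0],[0.6,0.23,-0.003,-0.024,0],[0.6,0.25,-0.003,-0.026,0],[0.6,0.27,-0.004,-0.028,0],[0.6,0.28,-0.004,-0.03,0],[0.6,0.29,-0.004,-0.03,0]],
  ],
)

```text
clock: 5.98
tcp_pos: [0.5079, 0.0339, 0.0777]
orientation: [0.155, 3.135, 0.001]
contact_force: [5.4, 1.5, 3.6]
grip_width: 0.0172
gripper_force: 2.8
```

```bash
python3 - <<'E'
from h import *
o=get_obs(); f=viewer.grab_frame("wrist"); s=viewer.grab_frame("scene")
print(o["tcp_pos"],o["contact_force"])
cv2.imwrite("pics/w4.png",np.hstack([cv2.resize(f["pixels"],(400,300)),cv2.resize(s["pixels"][100:280,170:410],(400,300))])[...,::-1])
E
```

```text
[0.5079259  0.03388686 0.07771572] [5.37312727 1.54281281 3.62215029]
```

View pics/w4.png

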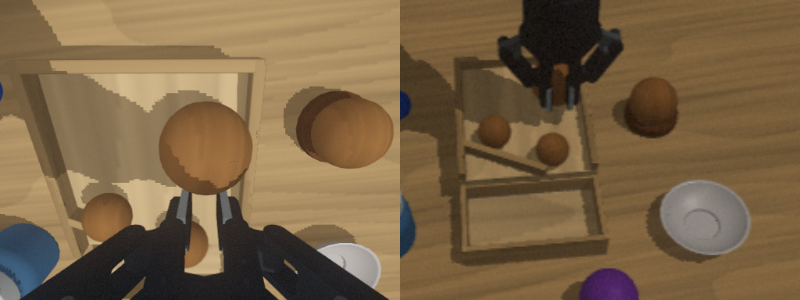

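The hollow is hidden under the ball, and the small balls are rolling toward the gap. I'll check the ball's position before letting go.

```bash
cat > chk.py <<'E'
from h import *
from scipy.spatial.transform import Rotation as R
z=np.load("tray.npz");th=z["th"];t=z["t"];c,s=np.cos(th),np.sin(th)
def tr(P): d=P[:2]-t; return np.round([(c*d[0]+s*d[1])*1e3,(-s*d[0]+c*d[1])*1e3],1)
o=get_obs(); print("tcp",o["tcp_pos"],tr(o["tcp_pos"]),o["contact_force"])
for n in("wrist","top","scene"):
    f=viewer.grab_frame(n); C=None
    if n=="wrist":
        T=np.eye(4);T[:3,:3]=R.from_rotvec(o["orientation"]).as_matrix();T[:3,3]=o["tcp_pos"];C=T@np.array(f["hand_eye"])
    for th_,zz in(("big_ball_center",.08),("small_ball_1_center",.03)):
        for d in viewer.trace(f,th_):
            q=d["rect"]; print(n,th_,round(d["score"],2),np.round(q),"tray mm",tr(onz(f,((q[0]+q[2])/2,(q[1]+q[3])/2),zz,C)))
E
python3 chk.py
```

```text
tcp [0.50790764 0.03386138 0.07775659] [-20.5  43.5] [4.59552094 0.13562106 3.05246832]
wrist big_ball_center 0.94 [204. 128. 325. 248.] tray mm [-61.5  45.1]
wrist small_ball_1_center 0.65 [234. 288. 275. 345.] tray mm [60.7 38.4]
top big_ball_center 0.93 [309. 126. 334. 153.] tray mm [219.4 -60.6]
top big_ball_center 0.74 [248. 131. 274. 155.] tray mm [183.8  70.2]
scene big_ball_center 0.97 [199. 289. 238. 330.] tray mm [263. -55.]
scene big_ball_center 0.89 [279. 263. 311. 300.] tray mm [229.8  63.3]
scene big_ball_center 0.74 [250. 138. 267. 163.] tray mm [-53.5  36.8]
scene small_ball_1_center 0.69 [263. 204. 283. 221.] tray mm [62.  52.3]
```

Request:
play_rows(
  commands=[
    [[0.6,-0.01,0,0,0],[0.6,-0.02,0,0,0],[0.6,-0.03,0,0,0],[0.6,-0.04,0,0,0],[0.6,-0.05,0,0,0],[0.6,-0.05,0,-0.1,0],[0.6,-0.05,0,-0.3,0],[0.6,-0.05,0,-0.5,0],[0.6,-0.05,0,-0.7,0],[0.6,-0.05,0,-0.9,0],[0.6,-0.05,0,-1,0],[0.6,-0.05,0,-1,0]],
  ],
)

```text
clock: 7.53
tcp_pos: [0.5188, 0.0325, 0.2821]
orientation: [0.155, 3.13, 0.004]
contact_force: [0.9, 0.6, -0.8]
grip_width: 0.0173
gripper_force: 0.0
```

Request:
play_rows(
  commands=[
    [[0.6,0,0.2,0,0],[0.6,0,0.4,0,0],[0.6,0,0.6,0,0],[0.6,0,0.8,0,0],[0.6,0,1,0,0],[0.6,0,1,0,0],[0.6,0,1,0,0],[0.6,0,1,0,0],[0.6,0,1,0,0],[0.6,0,1,0,0],[0.6,0,1,0,0],[0.6,0,1,0,0]],
  ],
)

```text
clock: 8.53
tcp_pos: [0.5363, 0.2306, 0.2772]
orientation: [0.157, 3.138, 0.0]
contact_force: [-0.5, 0.0, -0.2]
grip_width: 0.0168
gripper_force: 0.0
```

```bash
python3 chk.py; python3 - <<'E'
from h import *
f=viewer.grab_frame("top"); s=viewer.grab_frame("scene")
cv2.imwrite("pics/w5.png",np.hstack([cv2.resize(a["pixels"][b:b+180,e:e+240],(400,300)) for a,b,e in((f,150,150),(s,100,170))])[...,::-1])
E
```

```text
tcp [0.53632635 0.23063732 0.27721897] [-11.5 242.1] [-0.4763655   0.02222589 -0.21837112]
wrist big_ball_center 0.8 [ 53. 294. 100. 334.] tray mm [193.8 -23.3]
wrist big_ball_center 0.72 [136. 277. 169. 306.] tray mm [155.2  91.2]
wrist big_ball_center 0.59 [ 58. 107. 123. 159.] tray mm [-60.8  45.5]
wrist big_ball_center 0.21 [  3.  85. 165. 262.] tray mm [-12.8  28.6]
wrist small_ball_1_center 0.77 [124. 231. 150. 253.] tray mm [104.6  56.5]
top big_ball_center 0.77 [237. 236. 262. 264.] tray mm [-56.5  44.2]
top big_ball_center 0.56 [312. 128. 333. 154.] tray mm [217.5 -64. ]
top small_ball_1_center 0.7 [254. 177. 273. 192.] tray mm [103.6  47.6]
scene big_ball_center 0.8 [200. 289. 237. 327.] tray mm [260.9 -55. ]
scene big_ball_center 0.78 [278. 263. 310. 300.] tray mm [229.9  61.8]
scene big_ball_center 0.72 [246. 133. 279. 165.] tray mm [-56.   43.4]
scene small_ball_1_center 0.71 [270. 229. 290. 241.] tray mm [113.7  57.6]
```

View pics/w5.png

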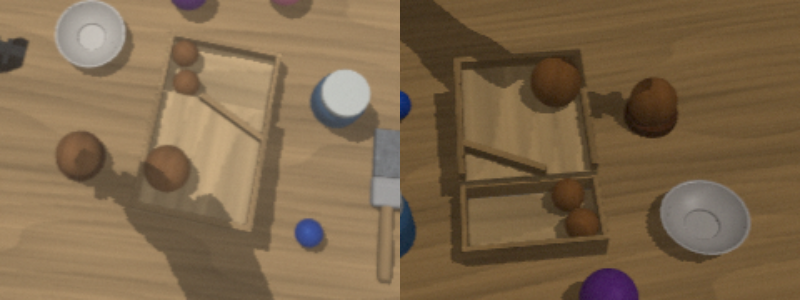

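The picture shows the big ball sitting in the hollow and both small balls in the pan. I'll let things settle, then check the positions numerically.

Request:
play_rows(
  commands=[
    [[0.6,0,0,0,0],[0.6,0,0,0,0],[0.6,0,0,0,0],[0.6,0,0,0,0],[0.6,0,0,0,0],[0.6,0,0,0,0],[0.6,0,0,0,0],[0.6,0,0,0,0],[0.6,0,0,0,0],[0.6,0,0,0,0],[0.6,0,0,0,0],[0.6,0,0,0,0]],
  ],
)

```text
clock: 10.08
tcp_pos: [0.5362, 0.2316, 0.2771]
orientation: [-0.155, -3.138, -0.0]
contact_force: [0.9, -0.0, 0.7]
grip_width: 0.0174
gripper_force: 0.0
```

```bash
cat > c2.py <<'E'
from h import *
z=np.load("tray.npz");th=z["th"];t=z["t"];c,s=np.cos(th),np.sin(th)
for n in("top","scene"):
    f=viewer.grab_frame(n)
    w=lambda x,y,h:[c*x-s*y+t[0],s*x+c*y+t[1],h]
    # small balls: brown blobs in the pan region
    m=np.zeros((384,512),np.uint8); q=proj(f,np.array([w(x,y,.034) for x,y in((.045,-.075),(.045,.075),(.135,.075),(.135,-.075))]))
    cv2.fillConvexPoly(m,q.astype(np.int32),1)
    h=cv2.cvtColor(f["pixels"],cv2.COLOR_RGB2HSV); b=((h[...,0]<14)&(h[...,1]>120)).astype(np.uint8)*m
    b=cv2.morphologyEx(b,cv2.MORPH_OPEN,np.ones((3,3)))
    k,l,st,ce=cv2.connectedComponentsWithStats(b)
    for i in range(1,k):
        if st[i,4]>40:
            d=onz(f,ce[i],.025)[:2]-t; print(n,st[i],ce[i].round(),np.round([(c*d[0]+s*d[1])*1e3,(-s*d[0]+c*d[1])*1e3]))
    print(viewer.trace(f,"big_ball_center")[0]["rect"])
    if n=="scene": cv2.imwrite("pics/w6.png",cv2.resize(f["pixels"][100:280,170:410],(800,600),interpolation=3)[...,::-1])
E
python3 c2.py
```

```text
[248.0, 131.5, 274.4, 152.6]
[278.7, 263.8, 310.0, 301.4]
```

View pics/w6.png

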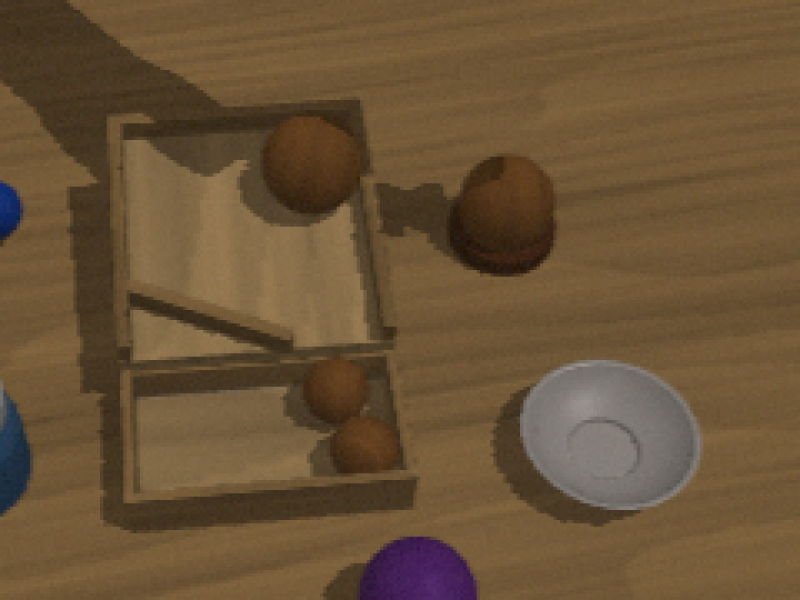

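The big ball is at (311,165) in the hollow. Both small balls, at (336,390) and (365,447), are at rest on the pan floor. Nothing has moved since the last look.

```bash
python3 -c "
from h import *
print(r.hand_in())"
```

```text
the job is handed in; nothing more can be done
None
```

I handed the job in at about 10 s on the robot's clock: the last pictures show the big ball resting in the parking hollow, both small balls lying in the pan, and the arm clear of everything; the hand-in gave back no verdict.

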